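Release the snap tab and push the terminal cover off its seat

TASK

Open the terminal box: with the fingertips press the orange snap tab fully in so that it stays down, then push the released blue cover along its rails, over the tab, until it is completely off its seat and lies flat on the parking rails, with the whole terminal strip uncovered. Only press and push; do not grip, lift or tip the cover, and leave the roll of tape, the tape measure and the screwdriver where they are.

Things in the scene. Friction and masses are not known exactly. Their poses are not given: they have to be found in the camera images.
- terminal_box: Grey terminal box fixed to the worktop, 252 x 124 mm, 52.5 mm high at most. Origin: centre of its underside; z up; +x runs along the rails, the way the cover slides off. Along x: seat from -80 to +4 mm, under two black hold-down lips (at |y| over 49 mm); then open parking rails to an end stop at +114. The rails (|y| 39 to 54) are 40 mm above the worktop, guide walls beside them 48 mm.
- rear_deck (a point): Middle of the bare deck behind the seated cover, 105 mm along the box's -x from its origin, 18 mm above the worktop: open room for fingertips from x -126 to -80 mm. Only two small rear stops, 47 mm high, stand there, at x -82 to -88 and |y| 40 to 52 mm. The end stop at the far end is 50 mm high.
- snap_tab (a joint): Travel of the orange snap tab straight down (m): 0 = out, standing 9 mm proud of the rails just ahead of the cover, which it blocks; 0.012 = fully in (end stop, 3 mm below the rails). It takes about 5 N to move and stays where it is left; above about 0.010 the cover is free. A ribbed block on the centre line, x +6 to +56 mm in the box's frame, 24 mm wide.
- tab_press (a point): Where to press the snap tab: on its flat top, 36 mm along +x from the box's origin, on the centre line, 32 mm ahead of the seated cover's front face; 49 mm above the worktop when the tab is out, 37 mm when fully in. Moves with the tab.
- cover: Blue loose cover, 84 mm (x, along the rails) x 106 mm wide x 20 mm high, 0.25 kg: a 6 mm high flange with a 92 mm wide cap. Origin: centre of its underside, 40 mm above the worktop; axes as the box's. Seated, its origin is at x = -38 mm in the box's frame; it can slide to +72 mm (end stop) and is wholly off the seat from +46 mm on. Sliding it takes 1 to 3 N.
- cover_push (a point): Centre of the cover's upright rear face (42 mm behind the cover's origin, 10 mm above its underside, 50 mm above the worktop): push here in the box's +x direction. The face is 84 mm long in y where it is easily reached and 20 mm high, with free room of 46 mm behind it over the deck.
- electrical_tape: Roll of black tape, 58 mm across, 19 mm high, lying on the worktop beside the box; origin at its underside. To be left alone.
- tape_measure: Yellow tape measure, 39 x 78 x 70 mm high, standing on the worktop beside the box; origin at its underside. To be left alone.
- screwdriver_green: Screwdriver with a green handle, 160 mm long, 25 mm thick, lying along the box on the worktop; origin at its underside, midway. To be left alone.

How it is judged (in metres and radians):
On the way, in this order (a step that is already met when the one before it is completed fails the run):
1. The snap tab is pressed in (at least 10 mm) while the cover is still seated (moved less than 8 mm) (value of joint snap_tab above 0.01 m and x of cover in the frame of terminal_box below -0.03 m), for 0.1 s.
2. The cover is pushed wholly off its seat (x of cover in the frame of terminal_box above 0.045 m), for 0.1 s.
At the end, for the whole second after the job is handed in: The snap tab is in (at least 9 mm) and the cover rests flat on the parking rails between the guides, wholly off its seat: its origin at least 45 mm along +x from the box's origin (the end stop is at 72 mm), within 4 mm of the rails' height, tilted less than 0.06 rad, at rest (value of joint snap_tab above 0.009 m and x of cover in the frame of terminal_box between 0.045 and 0.076 m and y of cover in the frame of terminal_box between -0.006 and 0.006 m and z of cover in the frame of terminal_box between 0.036 and 0.044 m and angle between cover's own z axis and vertical below 0.06 rad and linear speed of cover below 0.02 m/s); the robot touches nothing.
It fails at once if The cover is lifted more than 8 mm off its rails (z of cover in the frame of terminal_box above 0.048 m).
It fails at once if The cover is tipped by more than 0.15 rad (angle between cover's own z axis and vertical above 0.15 rad).
It fails at once if The roll of tape is moved more than 20 mm (distance of electrical_tape from where it was at the start of the episode above 0.02 m).
It fails at once if The tape measure is moved more than 20 mm (distance of tape_measure from where it was at the start of the episode above 0.02 m).
It fails at once if The screwdriver is moved more than 20 mm (distance of screwdriver_green from where it was at the start of the episode above 0.02 m).
It also fails if it takes over 35 s, if anything falls off the work surface, if the arm or the gripper's body presses on something with over 40 N, if the wrist force passes 120 N, or if a joint passes its speed limit or range.

ROBOT

A 6-joint arm with a two-finger parallel gripper is mounted at the origin on a cart in front of the work surface, level with it; the furniture and walls round the work are solid. World frame = base frame: x ahead of the robot, y to its left, z up, the work surface at z = 0. Lengths are in mm, angles in rad, forces in N, time in s.
With the tool pointing down it reaches from about 350 to 775 mm from the base axis. Payload 7.3 kg.
Tool frame: the origin (TCP) lies on the centre line of the jaws, within the pads' length; the fingertips stand 22 mm ahead of it and the grasp point (between the pads) lies 3 mm ahead of it; z points along the fingers, y is the direction in which the jaws open and shut (so a half turn about z gives the same grasp; the last joint's range is limited). The gripper opens to 92 mm and grips with 3 to 60 N. Pads are 19 mm wide; open, the fingers measure 130 mm over their backs; the gripper's body (75 mm by 190 mm) begins 47 mm behind the grasp point.
Start: joints at [-1.265, 0.342, 1.524, -0, 1.275, -0.146], TCP at [229.231, -472.33, 248.741] pointing down, gripper open.
Joint ranges: [-2.53, 2.53], [-0.77, 2.02], [0.04, 2.7], [-1, 4.14], [0.28, 2.66], [-3.11, 3.11]. Speed limits (rad/s): [2.57, 2.57, 3.14, 3.14, 3.14, 3.14].

INTERFACE

Orientations are given as [roll, pitch, yaw] about the fixed x, y, z axes, in that order (R = Rz(yaw) Ry(pitch) Rx(roll)).
In Python, from plant import bot gives the robot as it stands.
- The arm moves only by the tool play_rows, never from a script. Its argument "moves" is one flat list of numbers, 5 for each row, row after row: the closure in counts, from 0 (fully open) to 255 (shut), then the shift along the tool's x, y, z in mm, then the turn about the tool's z in degrees. A call has 1 to 8 rows; each row is the pose to reach, as a shift and turn from the pose commanded when the call began, along the tool's axes at that moment; what a row does not reach only later rows make up. A row lasts 1/12 s, in which the tool goes at most 41.7 mm and 7.16 degrees, less where a joint would pass 70% of its speed; a pose out of reach is approached as far as the arm can. A call with a gripper value outside its range is refused whole. The fingers move at their own pace and stop on an object; the grip force is fixed at half the most. Time passes only in rows, so rows that repeat a pose let the fingers close. It gives the time, the measured TCP pose, the force and the opening at its end, in the units of the state.
- bot.get_obs(): the state, without advancing time (a new reading comes with each control period).
- bot.capture(name): name is "scene" or "top" or "wrist"; returns a dict with "color" (400x640x3 uint8, red, green, blue), "fx", "fy", "cx", "cy" (pixels), "world_to_cam" (4x4, takes a point from world to camera coordinates); the wrist camera has in their place "T_tool_cam" (4x4, takes a point from camera to tool coordinates, whose origin is the TCP and whose axes are the flange's). Camera axes: x right, y down, z forward; pixel columns grow to the right and rows downward; lengths in mm; the calibration is good to about 2 mm. A picture is of the moment at which its call begins: read the wrist's pose just before it. There is no depth.
- bot.close_job(): hands the job in, once; it reports no verdict.
The state is a dict: "time": time; "joint_positions": joint angles; "dq": joint speeds; "tau": joint torques, N m; "tool_pos": TCP position; "tcp_rot": TCP orientation; "contact_force": force on the tool from outside, world axes, zero at the start; "moment": the same for the moment, N m; "grip_width": finger opening in mm.
Only numpy, scipy, OpenCV 4.12 (cv2) and the standard library are available. Lean on these libraries where they do the work, as an engineer would, in place of code of your own. Each camera call takes 0.05 s, during which the arm holds its last target.

## Working session

There is one attempt and no reset: what is moved stays moved. The work goes in short steps, Python scripts to look and compute and a tool call to move; the robot and the scene stay as the last step left them, time stands still between calls to the robot, and variables do not carry over. Pictures are saved under pics/ and viewed, and the job is handed in when it is done.

Besides the shell and the picture viewer there is one more tool, called after ">>>" by a JSON object that holds its "op" and its "data". play_rows: Moves the arm, as the interface text tells. Its arguments: {"type":"object","properties":{"moves":{"type":"array","items":{"type":"number"}}},"required":["moves"]}

```bash
mkdir -p pics; python3 - <<'E'
from plant import bot
import cv2,numpy as np
o=bot.get_obs();print(o)
for n in ("scene","top"):
    c=bot.capture(n);cv2.imwrite(f"pics/{n}0.png",c["color"][:,:,::-1])
    print(n,c["fx"],c["fy"],c["cx"],c["cy"],np.round(c["world_to_cam"],4).tolist())
E
```

```text
{'time': 0.0, 'joint_positions': array([-1.26498505e+00,  3.42749894e-01,  1.52497948e+00, -9.76487474e-06,
        1.27540399e+00, -1.46021632e-01]), 'dq': array([ 0.00174014,  0.00076119,  0.00025984, -0.00151715, -0.00016665,
        0.00045179]), 'tau': array([ 4.24100808e-04, -4.31242847e+01, -2.44217992e+01,  7.18708523e-02,
        5.59060683e-02, -1.13161075e-04]), 'tool_pos': array([ 229.12122088, -471.96635271,  248.04393649]), 'tcp_rot': array([-3.14006699e+00, -2.14939448e-04,  4.51835599e-01]), 'contact_force': array([-0.0388788 ,  0.14488371,  0.08212742]), 'moment': array([ 0.00086991, -0.01196271,  0.01569059]), 'grip_width': 91.79989808464576}
scene 392.24762472459736 392.24762472459736 320.44499033779476 206.13355241993415 [[-0.5763, -0.8171, 0.0162, 471.4194], [-0.4403, 0.2937, -0.8484, 244.7506], [0.6885, -0.4961, -0.529, 598.9619], [0.0, 0.0, 0.0, 1.0]]
top 377.70955812543133 377.70955812543133 318.26587337812776 202.2647926199443 [[0.0006, -1.0, 0.0057, 158.7001], [-0.9961, -0.0011, -0.088, 548.1694], [0.088, -0.0057, -0.9961, 865.5702], [0.0, 0.0, 0.0, 1.0]]
```

View pics/scene0.png

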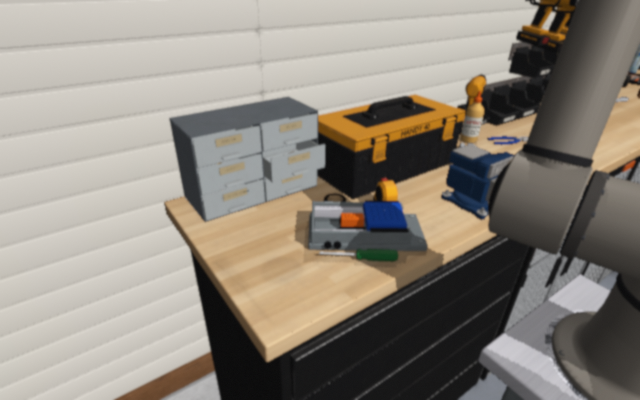

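View pics/top0.png

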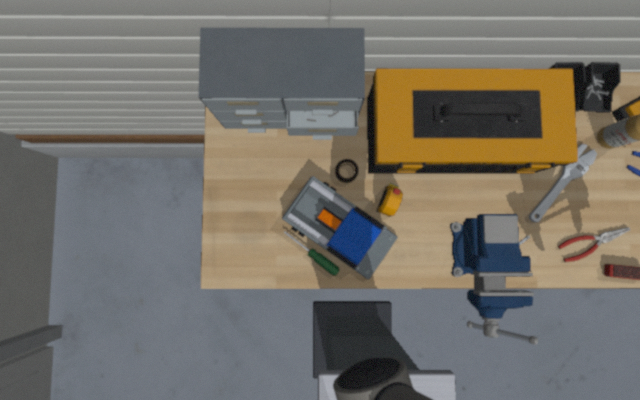

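The top view shows the blue cover near (362,236) and the orange tab near (329,218). The box's +x runs to the upper left. The tape roll is at (347,170), the tape measure at (391,201) and the screwdriver at (322,262). Next I'll measure them.

```bash
cat > h.py <<'E'
import cv2,numpy as np
def ray(c,uv,z):
    M=c["world_to_cam"];R=M[:3,:3];t=M[:3,3];o=-R.T@t
    uv=np.atleast_2d(uv).astype(float)
    d=np.c_[(uv[:,0]-c["cx"])/c["fx"],(uv[:,1]-c["cy"])/c["fy"],np.ones(len(uv))]@R
    return o+d*((z-o[2])/d[:,2])[:,None]
def proj(c,P):
    P=np.atleast_2d(P);M=c["world_to_cam"];q=P@M[:3,:3].T+M[:3,3]
    return np.c_[c["fx"]*q[:,0]/q[:,2]+c["cx"],c["fy"]*q[:,1]/q[:,2]+c["cy"]]
def blob(img,lo,hi,box):
    h=cv2.cvtColor(img,cv2.COLOR_RGB2HSV);m=cv2.inRange(h,lo,hi);k=np.zeros_like(m);x0,y0,x1,y1=box;k[y0:y1,x0:x1]=m[y0:y1,x0:x1]
    cs=cv2.findContours(k,cv2.RETR_EXTERNAL,cv2.CHAIN_APPROX_NONE)[0]
    return max(cs,key=cv2.contourArea)[:,0,:]
E
python3 - <<'E'
from plant import bot
from h import *
c=bot.capture("top");im=c["color"]
cv2.imwrite("pics/topz.png",cv2.resize(im[150:290,260:420,::-1],None,fx=5,fy=4.2*5/4.2*0.85,interpolation=2) if 0 else cv2.resize(im[160:280,265:415,::-1],None,fx=5,fy=5,interpolation=cv2.INTER_CUBIC))
for n,lo,hi,z in (("cover",(105,150,60),(125,255,255),60),("tab",(5,180,120),(15,255,255),49)):
    b=blob(im,lo,hi,(275,170,400,280))
    P=ray(c,b,z)[:,:2].astype(np.float32)
    r=cv2.minAreaRect(P);print(n,r,len(b),cv2.boxPoints(cv2.minAreaRect(b)).round(1).tolist())
c2=bot.capture("scene");im=c2["color"]
cv2.imwrite("pics/scenez.png",cv2.resize(im[170:275,295:440,::-1],None,fx=5,fy=5,interpolation=cv2.INTER_CUBIC))
E
```

```text
cover ((467.9644775390625, 79.18445587158203), (82.65119934082031, 98.5958480834961), 54.71424102783203) 130 [[326.20001220703125, 243.89999389648438], [351.5, 207.89999389648438], [381.79998779296875, 229.3000030517578], [356.5, 265.20001220703125]]
tab ((507.6279296875, 135.62867736816406), (46.83637237548828, 23.61254119873047), 54.42875289916992) 47 [[317.29998779296875, 217.1999969482422], [323.29998779296875, 208.8000030517578], [340.0, 220.6999969482422], [334.0, 229.1999969482422]]
```

View pics/topz.png

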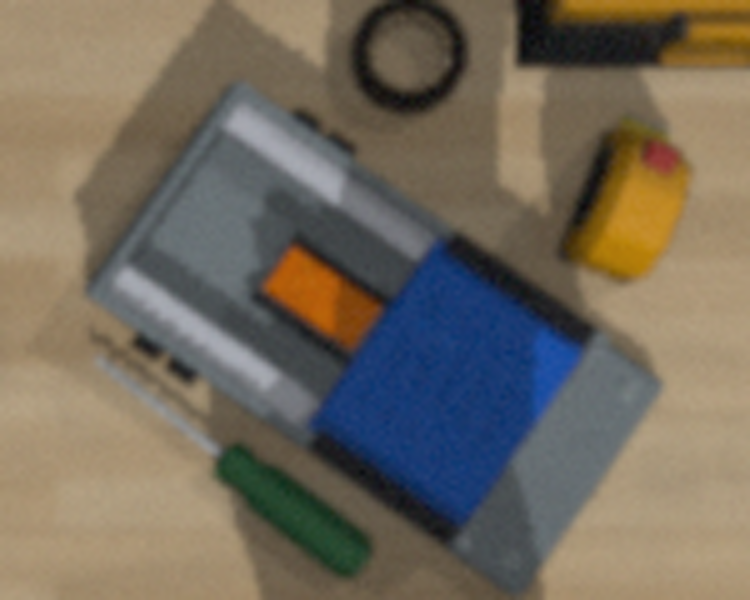

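View pics/scenez.png

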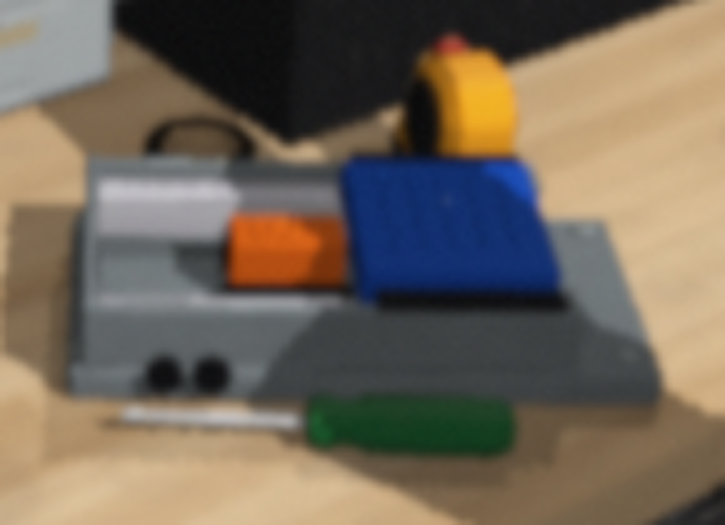

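Two independent fixes agree: the box yaw is about 54.6° and its origin is near (490,110). I'll close the jaws, turn them across the box and travel towards a point above the tab.

>>> {"op": "play_rows", "data": {"moves": [255, 31, -25.5, -4, -3.6, 255, 62, -51, -8, -7.2, 255, 93, -76.5, -12, -10.8, 255, 124, -102, -16, -14.4, 255, 155, -127.5, -20, -18, 255, 186, -153, -24, -21.6, 255, 217, -178.5, -28, -25.2, 255, 248, -204, -32, -28.8]}}

```text
time: 0.87
tool_pos: [363.5, -178.6, 281.0]
tcp_rot: [3.141, 0.0, 0.957]
contact_force: [1.7, -0.3, -0.9]
grip_width: 42.8
```

```bash
cat > st.py <<'E'
from plant import bot
import numpy as np,sys
from scipy.spatial.transform import Rotation as R
o=bot.get_obs();R0=R.from_euler('xyz',o["tcp_rot"]).as_matrix()
O=np.array([490,110,0]);a=np.radians(54.6);B=np.array([[np.cos(a),-np.sin(a),0],[np.sin(a),np.cos(a),0],[0,0,1]])
print("t",o["time"],"tcp",o["tool_pos"].round(1),"rpy deg",np.degrees(o["tcp_rot"]).round(2),"F",o["contact_force"].round(2),"w",round(o["grip_width"],1))
print("tcp in box",(B.T@(o["tool_pos"]-O)).round(1), "q",o["joint_positions"].round(2))
for x,y,z in [(36,0,150),(36,0,75),(-105,0,120),(-105,0,68)]:
    T=O+B@np.array([x,y,z]);print((x,y,z),"shift",(R0.T@(T-o["tool_pos"])).round(1))
E
python3 st.py
```

```text
t 0.8667 tcp [ 363.5 -178.6  281. ] rpy deg [179.97   0.    54.84] F [ 1.73 -0.27 -0.88] w 42.8
tcp in box [-308.5  -64.1  281. ] q [-0.65  0.09  1.76 -0.    1.29 -0.03]
(36, 0, 150) shift [344.8 -62.7 131. ]
(36, 0, 75) shift [344.8 -62.8 206. ]
(-105, 0, 120) shift [203.8 -63.3 161. ]
(-105, 0, 68) shift [203.8 -63.4 213. ]
```

>>> {"op": "play_rows", "data": {"moves": [255, 39, -7.5, 5, 0, 255, 78, -15, 10, 0, 255, 117, -23, 15, 0, 255, 156, -30, 20, 0, 255, 195, -38, 30, 0, 255, 234, -46, 45, 0, 255, 273, -54, 60, 0, 255, 310, -62.5, 75, 0]}}

```text
time: 1.53
tool_pos: [491.7, 109.9, 205.5]
tcp_rot: [3.141, -0.0, 0.955]
contact_force: [-0.2, -0.6, 0.7]
grip_width: 0.3
```

```bash
python3 st.py; python3 - <<'E'
from plant import bot
from h import *
o=bot.get_obs()
c=bot.capture("wrist");print(c["fx"],c["cx"],c["cy"],c["T_tool_cam"].round(3).tolist(),o["tool_pos"],o["tcp_rot"])
cv2.imwrite("pics/w1.png",c["color"][:,:,::-1])
import pickle;pickle.dump((o,c),open("w1.pkl","wb"))
E
```

```text
t 1.5333 tcp [491.7 109.9 205.5] rpy deg [ 1.7996e+02 -2.0000e-02  5.4710e+01] F [-0.17 -0.63  0.69] w 0.3
tcp in box [  0.9  -1.4 205.5] q [ 0.07  0.34  1.65 -0.    1.15  0.68]
(36, 0, 150) shift [35.1 -1.4 55.5]
(36, 0, 75) shift [ 35.1  -1.4 130.5]
(-105, 0, 120) shift [-105.9   -1.7   85.4]
(-105, 0, 68) shift [-105.9   -1.7  137.4]
286.2344022879441 318.9261696174497 198.49290207827173 [[-0.001, -0.956, -0.292, 78.253], [1.0, -0.001, 0.0, -0.846], [-0.0, -0.292, 0.956, -136.045], [0.0, 0.0, 0.0, 1.0]] [491.65992028 109.86742892 205.46384285] [ 3.14096401e+00 -2.94225435e-04  9.54797342e-01]
```

View pics/w1.png

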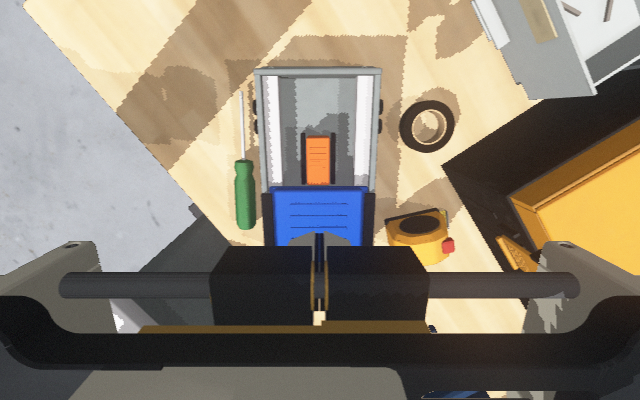

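The wrist view shows the box square to the tool: the tab spans about (305–331, 136–185) and the cover's front edge is at row 187. I'll refine the box origin from this.

```bash
python3 - <<'E'
import pickle
from h import *
from scipy.spatial.transform import Rotation as R
o,c=pickle.load(open("w1.pkl","rb"))
T=np.eye(4);T[:3,:3]=R.from_euler('xyz',o["tcp_rot"]).as_matrix();T[:3,3]=o["tool_pos"]
c["world_to_cam"]=np.linalg.inv(T@c["T_tool_cam"])
if "fy" not in c:c["fy"]=c["fx"]
b=blob(c["color"],(4,170,100),(16,255,255),(295,120,340,200))
P=ray(c,b,49)[:,:2].astype(np.float32);r=cv2.minAreaRect(P);print("tab",r)
a=np.radians(54.7);u=np.array([np.cos(a),np.sin(a)]);v=np.array([-u[1],u[0]])
O=np.array([490,110])
q=(P-O)@np.c_[u,v];print("tab box x,y range",q.min(0),q.max(0))
for n,uv,z in (("endstop corners",[(254,69),(382,68)],50),("cover front corners z60",[(270,187),(368,187)],60)):
    print(n,((ray(c,uv,z)[:,:2]-O)@np.c_[u,v]).round(1).tolist())
E
```

```text
tab ((506.3534240722656, 135.11868286132812), (48.51801681518555, 22.509891510009766), 55.17708206176758)
tab box x,y range [  5.77700457 -10.27924514] [54.30210553 12.45947234]
endstop corners [[116.9, 59.9], [117.6, -59.8]]
cover front corners z60 [[5.5, 49.0], [5.3, -50.6]]
```

>>> {"op": "play_rows", "data": {"moves": [255, 18, -0.5, 10, 0, 255, 35, -1, 30, 0, 255, 35, -1, 65, 0, 255, 35, -1, 95, 0, 255, 35, -1, 115, 0, 255, 35, -1, 124, 0, 255, 35, -1, 126, 0, 255, 35, -1, 126, 0]}}

```text
time: 2.25
tool_pos: [510.8, 136.8, 80.2]
tcp_rot: [-3.142, 0.0, 0.954]
contact_force: [-0.6, -0.6, 0.3]
grip_width: 0.6
```

```bash
python3 st.py
```

```text
t 2.25 tcp [510.8 136.8  80.2] rpy deg [-1.800e+02  1.000e-02  5.468e+01] F [-0.59 -0.59  0.31] w 0.6
tcp in box [33.9 -1.4 80.2] q [ 0.12  0.54  1.72 -0.    0.87  0.73]
(36, 0, 150) shift [  2.1  -1.4 -69.8]
(36, 0, 75) shift [ 2.1 -1.4  5.2]
(-105, 0, 120) shift [-138.9   -1.6  -39.8]
(-105, 0, 68) shift [-138.9   -1.6   12.2]
```

>>> {"op": "play_rows", "data": {"moves": [255, 2, -1, 5, 0, 255, 2, -1, 9, 0, 255, 2, -1, 12, 0, 255, 2, -1, 15, 0, 255, 2, -1, 18, 0, 255, 2, -1, 20.5, 0, 255, 2, -1, 21, 0, 255, 2, -1, 21, 0]}}

```text
time: 2.92
tool_pos: [511.5, 139.2, 59.3]
tcp_rot: [3.14, -0.001, 0.954]
contact_force: [1.9, 1.0, 3.6]
grip_width: 0.4
```

```bash
python3 st.py
```

```text
t 2.9167 tcp [511.5 139.2  59.3] rpy deg [ 1.7994e+02 -5.0000e-02  5.4680e+01] F [1.92 0.97 3.62] w 0.4
tcp in box [36.3 -0.7 59.3] q [ 0.12  0.58  1.74 -0.    0.82  0.74]
(36, 0, 150) shift [ -0.2  -0.6 -90.7]
(36, 0, 75) shift [ -0.3  -0.6 -15.7]
(-105, 0, 120) shift [-141.2   -0.8  -60.9]
(-105, 0, 68) shift [-141.3   -0.9   -8.9]
```

Force is only about 4 N, so the tab isn't clearly at its stop yet. I'll press slightly further in small steps.

>>> {"op": "play_rows", "data": {"moves": [255, 0, 0, 0.7, 0, 255, 0, 0, 1.4, 0, 255, 0, 0, 2, 0, 255, 0, 0, 2, 0]}}

```text
time: 3.25
tool_pos: [511.6, 139.2, 59.0]
tcp_rot: [3.14, -0.001, 0.955]
contact_force: [-2.4, 0.3, 20.1]
grip_width: 0.5
```

That reached the end stop: about 20 N with the TCP stalled at z = 59. Now I'll lift and move behind the cover.

>>> {"op": "play_rows", "data": {"moves": [255, 0, 0, -20, 0, 255, 0, 0, -50, 0, 255, -20, 0, -63, 0, 255, -55, -0.5, -63, 0, 255, -93, -1, -63, 0, 255, -125, -1, -63, 0, 255, -144, -1, -63, 0, 255, -144, -1, -63, 0]}}

```text
time: 3.92
tool_pos: [423.6, 20.2, 119.4]
tcp_rot: [-3.138, 0.003, 0.952]
contact_force: [-0.0, -0.5, -0.8]
grip_width: 0.5
```

```bash
python3 st.py; python3 - <<'E'
from plant import bot
from h import *
c=bot.capture("wrist");cv2.imwrite("pics/w2.png",c["color"][:,:,::-1])
c=bot.capture("scene");cv2.imwrite("pics/s2.png",cv2.resize(c["color"][150:275,280:440,::-1],None,fx=4,fy=4,interpolation=2))
E
```

```text
t 3.9167 tcp [423.6  20.2 119.4] rpy deg [-1.798e+02  1.700e-01  5.455e+01] F [-0.05 -0.49 -0.84] w 0.5
tcp in box [-111.7    2.1  119.4] q [-0.13  0.33  1.96 -0.    0.85  0.49]
(36, 0, 150) shift [147.6   1.9 -31. ]
(36, 0, 75) shift [147.8   2.1  44. ]
(-105, 0, 120) shift [ 6.7  2.1 -0.6]
(-105, 0, 68) shift [ 6.8  2.3 51.4]
```

View pics/w2.png

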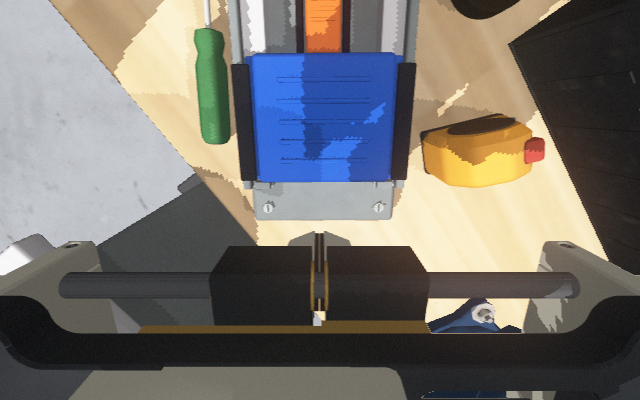

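View pics/s2.png

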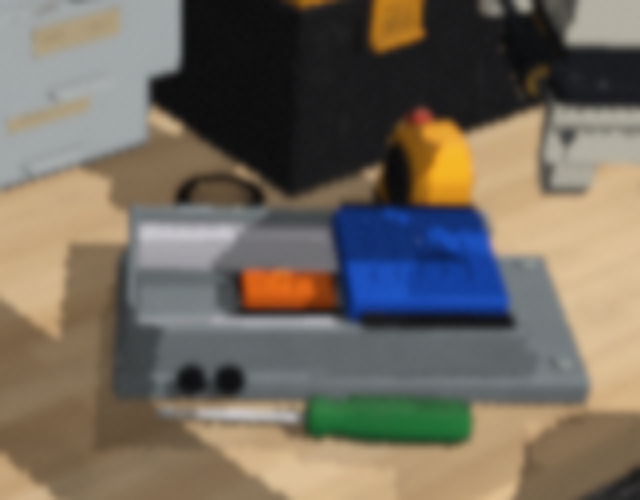

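The tab is down flush, the cover is still seated and centred on the jaws (columns 250–393), and the fingertips are over the open deck. I'll descend to tip height 46 mm.

>>> {"op": "play_rows", "data": {"moves": [255, 0, 0, 15, 0, 255, 0, 0, 32, 0, 255, 0, 0, 45, 0, 255, 0, 0, 51, 0, 255, 0, 0, 51, 0, 255, 0, 0, 51, 0]}}

```text
time: 4.52
tool_pos: [427.1, 22.7, 68.9]
tcp_rot: [-3.141, 0.0, 0.955]
contact_force: [-0.5, -1.1, -0.2]
grip_width: 0.3
```

```bash
python3 st.py
```

```text
t 4.5167 tcp [427.1  22.7  68.9] rpy deg [-1.7997e+02  2.0000e-02  5.4730e+01] F [-0.5  -1.11 -0.24] w 0.3
tcp in box [-107.6    0.7   68.9] q [-0.13  0.43  2.01 -0.    0.71  0.49]
(36, 0, 150) shift [143.6   1.  -81.1]
(36, 0, 75) shift [143.6   1.   -6.1]
(-105, 0, 120) shift [  2.6   0.7 -51.1]
(-105, 0, 68) shift [2.6 0.7 0.9]
```

>>> {"op": "play_rows", "data": {"moves": [255, 8, 0.5, 1, 0, 255, 14, 0.5, 1, 0, 255, 17, 0.5, 1, 0, 255, 20, 0.5, 1, 0, 255, 24, 0.5, 1, 0, 255, 28, 0.5, 1, 0, 255, 33, 0.5, 1, 0, 255, 38, 0.5, 1, 0]}}

```text
time: 5.18
tool_pos: [449.4, 53.2, 68.1]
tcp_rot: [-3.142, 0.0, 0.954]
contact_force: [-1.1, -1.8, 2.7]
grip_width: 0.5
```

```bash
python3 st.py; python3 - <<'E'
from plant import bot
from h import *
c=bot.capture("wrist");cv2.imwrite("pics/w3.png",c["color"][:,:,::-1])
E
```

```text
t 5.1833 tcp [449.4  53.2  68.1] rpy deg [-1.800e+02  1.000e-02  5.468e+01] F [-1.1  -1.8   2.65] w 0.5
tcp in box [-69.8   0.2  68.1] q [-0.05  0.46  1.94 -0.    0.74  0.56]
(36, 0, 150) shift [105.8   0.3 -81.9]
(36, 0, 75) shift [105.8   0.3  -6.9]
(-105, 0, 120) shift [-35.2   0.2 -51.9]
(-105, 0, 68) shift [-35.2   0.2   0.1]
```

View pics/w3.png

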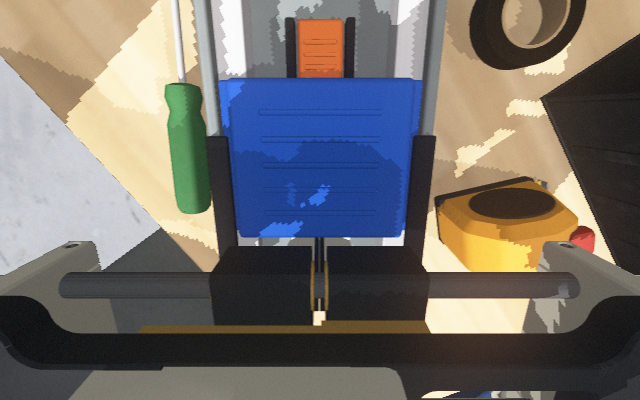

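The cover is sliding straight over the tab with about 2 N of push. I'll continue.

>>> {"op": "play_rows", "data": {"moves": [255, 5, 0, 0, 0, 255, 10, 0, 0, 0, 255, 15, 0, 0, 0, 255, 20, 0, 0, 0, 255, 25, 0, 0, 0, 255, 30, 0, 0, 0, 255, 35, 0, 0, 0, 255, 40, 0, 0, 0]}}

```text
time: 5.9
tool_pos: [472.6, 86.0, 68.0]
tcp_rot: [-3.142, 0.0, 0.955]
contact_force: [-1.7, -1.0, 1.3]
grip_width: 0.4
```

```bash
python3 st.py
```

```text
t 5.9 tcp [472.6  86.   68. ] rpy deg [-1.800e+02  1.000e-02  5.469e+01] F [-1.74 -0.99  1.3 ] w 0.4
tcp in box [-29.6   0.3  68. ] q [ 0.02  0.5   1.87 -0.    0.78  0.64]
(36, 0, 150) shift [ 65.6   0.4 -82. ]
(36, 0, 75) shift [65.6  0.4 -7. ]
(-105, 0, 120) shift [-75.4   0.2 -52. ]
(-105, 0, 68) shift [-75.4   0.2  -0. ]
```

>>> {"op": "play_rows", "data": {"moves": [255, 5, 0, 0, 0, 255, 10, 0, 0, 0, 255, 15, 0, 0, 0, 255, 20, 0, 0, 0, 255, 25, 0, 0, 0, 255, 30, 0, 0, 0, 255, 34, 0, 0, 0, 255, 37, 0, 0, 0]}}

```text
time: 6.57
tool_pos: [494.0, 116.2, 68.0]
tcp_rot: [3.141, -0.0, 0.955]
contact_force: [-1.5, -1.3, 0.8]
grip_width: 0.5
```

```bash
python3 st.py
```

```text
t 6.5667 tcp [494.  116.2  68. ] rpy deg [179.99  -0.    54.7 ] F [-1.47 -1.33  0.84] w 0.5
tcp in box [ 7.4  0.3 68. ] q [ 0.08  0.53  1.79 -0.    0.81  0.7 ]
(36, 0, 150) shift [ 28.6   0.3 -82. ]
(36, 0, 75) shift [28.6  0.3 -7. ]
(-105, 0, 120) shift [-1.124e+02  1.000e-01 -5.200e+01]
(-105, 0, 68) shift [-1.124e+02  1.000e-01  0.000e+00]
```

Next I'll back off, lift clear and check.

>>> {"op": "play_rows", "data": {"moves": [255, 0, 0, 0, 0, 255, -10, 0, 0, 0, 255, -22, 0, -10, 0, 255, -32, 0, -40, 0, 255, -60, 0, -65, 0, 255, -98, 0, -75, 0, 255, -130, 0, -90, 0, 255, -130, 0, -90, 0]}}

```text
time: 7.23
tool_pos: [416.3, 6.4, 160.1]
tcp_rot: [3.139, 0.0, 0.952]
contact_force: [1.0, -0.3, -0.6]
grip_width: 0.1
```

```bash
python3 st.py; python3 - <<'E'
from plant import bot
from h import *
c=bot.capture("top");im=c["color"]
a=np.radians(54.7);u=np.array([np.cos(a),np.sin(a)]);v=np.array([-u[1],u[0]])
b=blob(im,(105,150,60),(125,255,255),(275,170,400,280))
r=cv2.minAreaRect(ray(c,b,60)[:,:2].astype(np.float32));print(r,(np.array(r[0])-[490,110])@np.c_[u,v])
cv2.imwrite("pics/t4.png",cv2.resize(im[160:280,265:415,::-1],None,fx=5,fy=5,interpolation=2))
c=bot.capture("wrist");cv2.imwrite("pics/w4.png",c["color"][:,:,::-1])
c=bot.capture("scene");cv2.imwrite("pics/s4.png",cv2.resize(c["color"][150:275,280:440,::-1],None,fx=4,fy=4,interpolation=2))
E
```

```text
t 7.2333 tcp [416.3   6.4 160.1] rpy deg [1.7987e+02 2.0000e-02 5.4530e+01] F [ 1.01 -0.3  -0.56] w 0.1
tcp in box [-1.272e+02  1.000e-01  1.601e+02] q [-0.17  0.25  1.94 -0.    0.95  0.45]
(36, 0, 150) shift [ 1.632e+02 -1.000e-01  1.000e+01]
(36, 0, 75) shift [163.2  -0.3  85. ]
(-105, 0, 120) shift [22.2 -0.  40.1]
(-105, 0, 68) shift [22.2 -0.2 92.1]
((524.38818359375, 160.08816528320312), (83.47457885742188, 102.46183013916016), 55.46832275390625) [60.75030858  0.87833891]
```

View pics/w4.png

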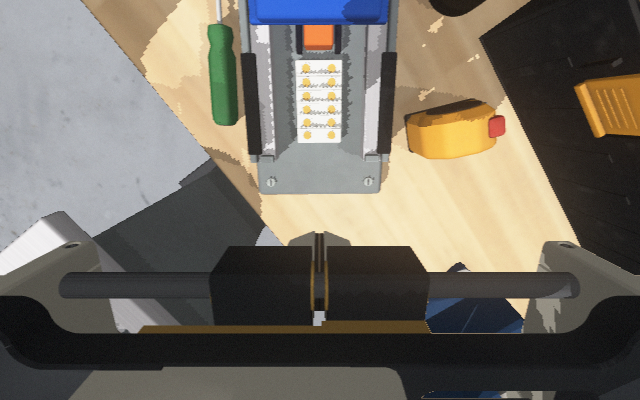

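View pics/s4.png

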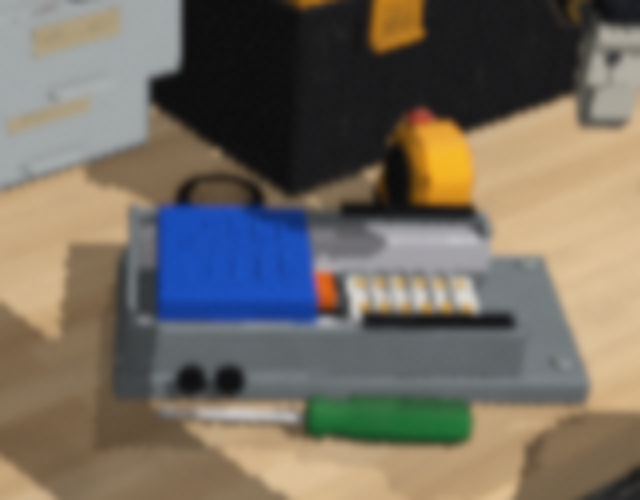

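View pics/t4.png

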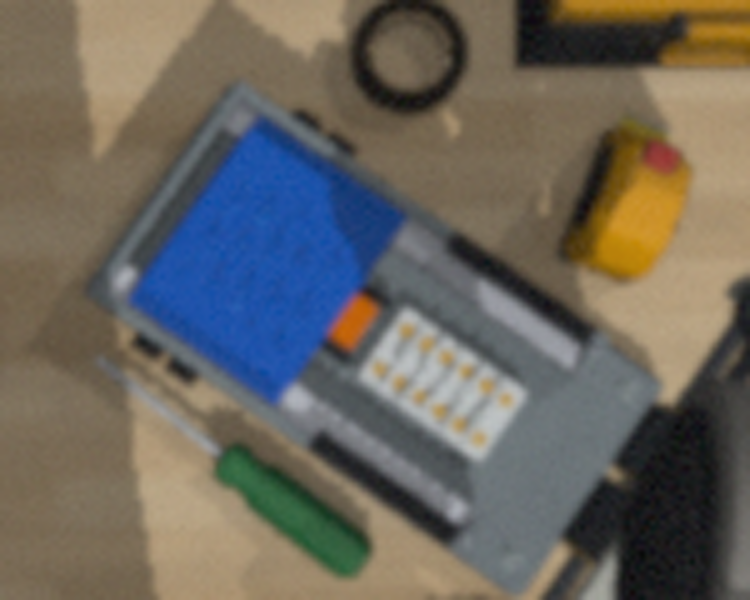

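The cover lies flat at x ≈ +60 mm and y ≈ +1 mm. The terminal strip is fully exposed, the tab is still down, and the other items haven't moved. The arm is clear, so I'm handing in the job.

```bash
python3 -c "
from plant import bot
print(bot.close_job())"
```

```text
the job is handed in; nothing more can be done
None
```

The terminal box is open and I've handed the job in; it reports no verdict. With the jaws closed I pressed the orange tab to its end stop. It stalled with the fingertips 37 mm above the worktop, at about 20 N. I then pushed the cover's rear face along the rails with about 2 N, backed off and lifted clear.

**Last checks, at about 7.2 s of the 35 s allowed:**
- **Cover:** in the top view its origin is at x ≈ +60 mm, y ≈ +1 mm in the box's frame. The end position of the push gives about +59 mm. It looks flat between the guides.
- **Tab and strip:** the tab is still down and the whole terminal strip is uncovered.
- **Other items:** the roll of tape, tape measure and screwdriver look unmoved in the images; I did not measure their positions.
- **Arm:** it is clear of everything, and the wrist force is about zero.

No check failed. The top and wrist views of the tab differed by about 1.5 mm, within the calibration error. I judged flatness and tab depth by eye and from the press height, not by direct measurement.

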